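# Clamp a jaw insert in the spring holder

## Robot

A 6-joint arm with a two-finger parallel gripper is mounted at the origin on a cart in front of the work surface, level with it; the furniture and walls round the work are solid. World frame = base frame: x ahead of the robot, y to its left, z up, the work surface at z = 0. Lengths are in m, angles in rad, forces in N, time in s.
With the tool pointing down it reaches from about 0.35 to 0.975 m from the base axis. Payload 4.9 kg.
Tool frame: the origin (TCP) lies midway between the tips of the shut fingers; the grasp point (between the pads) lies 19 mm behind it; z points along the fingers, y is the line along which they close (so a half turn about z gives the same grasp; the last joint's range is limited). The gripper opens to 85 mm and grips with 20 to 120 N. Pads are 22 mm wide; open, the fingers measure 114 mm over their backs; the gripper's body (76 mm by 85 mm) begins 54 mm behind the grasp point. The pads swing forward as they close: fully open they stand 13 mm farther back than shut.
Start: joints at [-1.444, 0.053, 1.613, -0, 1.476, -0.119], TCP at [0.152, -0.606, 0.231] pointing down, gripper open.
Joint ranges: [-3.01, 3.01], [-1.01, 2.22], [0.06, 2.58], [-1.02, 4.17], [0.09, 2.62], [-3.14, 3.14]. Speed limits (rad/s): [2.57, 2.57, 3.14, 3.14, 3.14, 3.14].

## Interface

Orientations are given as a unit quaternion [w, x, y, z].
In Python, from plant import * gives the robot as it stands.
- The arm moves only by the tool jog_arm, never from a script. Its argument "targets" is a list of rows, each a list of 3 entries, a list of its own where there are three numbers: the shift along the tool's x, y, z in units of 25 mm (1.0 is 25 mm), then the turn, a rotation vector about the tool's x, y, z in units of 8 degrees (1.0 is 8 degrees), then the opening in per cent of the stroke, from 0 (shut) to 100 (fully open). A call has 1 to 8 rows; each row is the pose to reach, as a shift and turn from the pose commanded when the call began, along the tool's axes at that moment; what a row does not reach only later rows make up. A row lasts 1/8 s, in which the tool goes at most 62.5 mm and 10.7 degrees, less where a joint would pass 70% of its speed; a pose out of reach is approached as far as the arm can. A call with a gripper value outside its range is refused whole. The fingers move at their own pace and stop on an object; the grip force is fixed at half the most. Time passes only in rows, so rows that repeat a pose let the fingers close. It gives the time, the measured TCP pose, the force, the opening and the grip force at its end, in the units of the state.
- state(): the state, without advancing time (a new reading comes with each control period).
- grab_frame(name): name is "scene" or "top"; returns (picture, depth): 480x640x3 uint8, red, green, blue; 480x640 float32, m along the optical axis (not along the pixel's ray), 0 where there is no reading.
- camera_params(name): a dict with "fovy" (degrees; the focal length in pixels is half the picture's height over the tangent of half this angle, whatever the lens; pixels are square), "cx", "cy" (the principal point, pixels), "rvec" (rotation vector, rad) and "tvec" (3), from world to camera coordinates, as OpenCV has them. Camera axes: x right, y down, z forward; pixel columns grow to the right and rows downward; lengths in m; the calibration is good to about 2 mm. A picture is of the moment at which its call begins. camera_params takes no time and is no camera call.
- job_done(): hands the job in; it is judged then, once.
The state is a dict: "time": time; "joint_pos": joint angles; "joint_vel": joint speeds; "joint_efforts": joint torques, N m; "tool_pos": TCP position; "tool_rot": TCP orientation; "contact_force": force on the tool from outside, world axes, zero at the start; "ft_torque": the same for the moment, N m; "gripper_width": opening from 0.0 (shut) to 1.0 (fully open); "grasp_force": force on a finger pad.
Only numpy, scipy, OpenCV 4.12 (cv2) and the standard library are available. Lean on these libraries where they do the work, as an engineer would, in place of code of your own. Each camera call takes 0.05 s, during which the arm holds its last target. There are 200 camera calls.

## Task

Load the small serrated steel jaw insert into the spring-loaded holder, teeth up, ready for brushing out. Holding the insert above the rail, press its end against the red sprung jaw to force the jaw open and hold it so while you lower the insert flat onto the rail, then let go so that the jaw pushes it home under the lip of the dark fixed stop and keeps it clamped. Leave the other things on the bench where they are.

Things in the scene. Friction and masses are not known exactly. Their poses are not given: they have to be found in the camera images.
- insert: Serrated grey steel jaw insert, a block 25 mm wide (its x), 50 mm long (its y) and 12 mm high with the ridges on top, 0.11 kg, lying loose on the bench with the teeth up. Origin: centre of its underside; z up. It may go into the holder either end first.
- holder: Spring holder, screwed to the bench. Grey base 64 x 130 mm, 12 mm high. Origin: bench level, straight below seat; z up, y along its rail from the dark fixed stop (at -y) to the red sprung jaw (at +y). The base spans y = -52 to +78 mm. The steel rail, top 40 mm above the bench, is 18 mm wide: fingers gripping the long sides of the insert pass down beside it, clear for 28 mm below its top.
- seat (a point): On the rail's top, 40 mm above the bench, on its centre line: where the centre of the insert's underside ends when clamped. Axes as holder. The insert must go down with its centre about 9 to 13 mm on the jaw's side of here (y = +9 to +13 mm), the jaw held open by its end, to pass the lip; once let go, the spring slides it to y = 0.
- lip (a point): Middle of the front edge of the lip on the dark stop, at the lip's top: 19 mm behind seat (y = -19 mm) and 22 mm above the rail. The stop's face is at y = -25 mm, so the lip overhangs 6 mm; 18 mm of height is free under it. Two cheeks of the same height, 34 mm apart inside, reach to y = -17 mm and guide the insert's end. Carry the insert with its underside higher than this.
- jaw (a joint): Sliding red jaw, in m: 0 at rest, grows as it is pushed away from the stop (+y of holder), at most 0.030. At rest its face is at y = +15 mm, 40 mm from the stop: less than the insert's 50 mm. With the insert clamped home it reads 0.010. Spring: 3 N at rest, 4.5 N with the insert clamped, 7.5 N at the end of travel; it always springs back.
- jaw_top (a point): Top edge of the red jaw's flat face, in the middle of its width (36 mm), 44.5 mm above the rail; moves with the jaw. The jaw is 12 mm thick and its flat face reaches from 1.5 mm above the rail to here. Faces of jaw and stop are polished and slippery. Axes as seat.
- bin: Yellow open bin of screws, 66 x 100 mm, 32 mm high, origin under its centre; a bystander.
- tape: Roll of brown tape lying flat, 100 mm across, 25 mm high, origin under its centre; a bystander.
- hexkey: Black hexagon key lying flat, 45 x 125 mm, 10 mm high, origin under its centre; a bystander.
- bottle: White wash bottle with red cap, 68 mm across, 185 mm high, origin at its underside; a bystander.
Not all that is in view belongs to the job. Of the things that look like the insert, take the one that is nearest to the robot's base at the start.

How it is judged:
On the way:
1. the insert, held over the rail, has pushed the red jaw open by more than 12 mm (value of joint jaw above 0.012 m and x of insert in the frame of seat between -0.02 and 0.02 m and z of insert in the frame of seat between -0.003 and 0.045 m), for 0.2 s.
At the end, for the whole second after the job is handed in: The insert lies flat on the rail, teeth up (tilt under 0.1 rad), its underside centre within 3 mm of the seat along the rail and in height and within 7 mm sideways, in line with the rail within 0.15 rad, the red jaw pressed on its end (jaw reading 7 to 13 mm), at rest (x of insert in the frame of seat between -0.007 and 0.007 m and y of insert in the frame of seat between -0.003 and 0.003 m and z of insert in the frame of seat between -0.003 and 0.003 m and angle between insert's own z axis and vertical below 0.1 rad and angle between the y axis of insert and the y axis of seat, either way round below 0.15 rad and value of joint jaw between 0.007 and 0.013 m and linear speed of insert below 0.02 m/s); the robot touches nothing.
It fails at once if a bystander (bin, tape, hexagon key or wash bottle) is moved more than 3 cm (distance of any of bin, tape, hexkey, bottle from where it was at the start of the episode above 0.03 m).
It also fails if it takes over 40 s, if anything falls off the work surface, if the arm or the gripper's body presses on something with over 40 N, if the wrist force passes 120 N, or if a joint passes its speed limit or range.

## Working session

There is one attempt and no reset: what is moved stays moved. The work goes in short steps, Python scripts to look and compute and a tool call to move; the robot and the scene stay as the last step left them, time stands still between calls to the robot, and variables do not carry over. Pictures are saved under pics/ and viewed, at most 10 in all, crops included, and the job is handed in when it is done.

Besides the shell and the picture viewer there is one more tool, called after "Call:" by a JSON object that holds its "op" and its "data", one argument or row to a line. jog_arm: Moves the arm, as the interface text tells. Its arguments: {"type":"object","properties":{"targets":{"type":"array"}},"required":["targets"]}

```bash
mkdir -p pics; cat > h.py <<'E'
from plant import *
import numpy as np, cv2
from scipy.spatial.transform import Rotation as R
def cam(n):
    p=camera_params(n); f=240/np.tan(np.radians(p["fovy"])/2)
    return f,p["cx"],p["cy"],R.from_rotvec(np.ravel(p["rvec"])).as_matrix(),np.ravel(p["tvec"])
def cloud(n,d):
    f,cx,cy,M,t=cam(n); v,u=np.mgrid[:480,:640]
    c=np.stack([(u-cx)/f*d,(v-cy)/f*d,d],-1)
    w=(c-t)@M; w[d==0]=np.nan
    return w
def toolrot():
    q=state()["tool_rot"]; return R.from_quat([q[1],q[2],q[3],q[0]]).as_matrix()
E
python3 - <<'E'
from h import *
for n in("scene","top"):
    im,d=grab_frame(n); cv2.imwrite(f"pics/{n}0.png",im[...,::-1]); np.save(f"{n}0.npy",d); print(camera_params(n))
s=state();print(s["tool_pos"],s["tool_rot"],s["contact_force"],s["gripper_width"])
E
```

```text
{'fovy': 52.03344044735863, 'cx': 320.87028155746367, 'cy': 235.4101461678078, 'rvec': array([ 0.88278166, -2.65368009,  0.92154068]), 'tvec': array([0.38885658, 0.36113696, 0.75140893])}
{'fovy': 43.01421973816185, 'cx': 328.31058623488644, 'cy': 234.13885574495, 'rvec': array([ 2.21670007, -2.15298342,  0.01969164]), 'tvec': array([-0.09879636,  0.5421432 ,  1.1996605 ])}
[ 0.15200841 -0.60565892  0.23018686] [-9.34552020e-04  9.92455859e-01  1.22598921e-01  4.78227392e-07] [ 0.94496597 -0.2592932  -0.44020675] 0.9968022180019694
```

View pics/scene0.png

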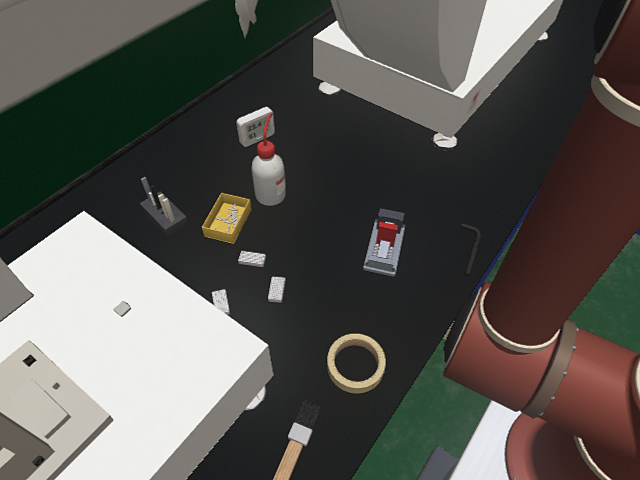

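View pics/top0.png

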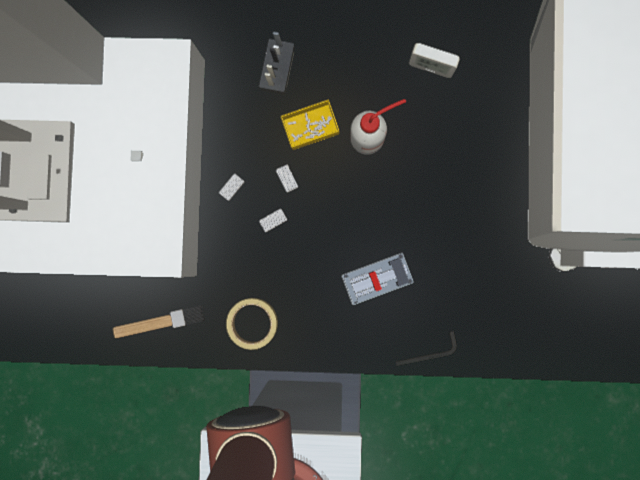

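```bash
python3 - <<'E'
from h import *
d=np.load("top0.npy"); w=cloud("top",d); im=cv2.imread("pics/top0.png")
for c in((231,187),(287,178),(273,220)):
    x,y=c; m=np.zeros((480,640),bool); m[y-25:y+26,x-25:x+26]=1
    m&=(w[...,2]>.006)&(w[...,2]<.02)
    P=w[m]; r=cv2.minAreaRect((P[:,:2]*1000).astype(np.float32))
    print(c,m.sum(),P.mean(0).round(4),np.percentile(P[:,2],[5,50,95]).round(4),r,"dist",np.hypot(*P.mean(0)[:2]).round(3))
m=np.zeros((480,640),bool); m[245:312,335:420]=1; m&=(w[...,2]>.006)
P=w[m]; r=cv2.minAreaRect((P[:,:2]*1000).astype(np.float32)); print("holder",r,P[:,2].max())
a=im[245:312,335:420]; b=cv2.resize(a,None,fx=6,fy=6,interpolation=cv2.INTER_CUBIC)
i=im[155:245,205:310]; i=cv2.resize(i,(468,402),interpolation=cv2.INTER_CUBIC)
b=cv2.resize(b,(510,402)) 
cv2.imwrite("pics/crop0.png",cv2.resize(np.hstack([b,i]),(800,329)))
z=w[245:312:3,335:420:3,2]*1000
np.set_printoptions(linewidth=220); print(np.nan_to_num(z).round().astype(int))
print(camera_params("scene")["tvec"], w[300,265],w[100,265],w[200,400])
E
```

```text
(231, 187) 344 [0.6332 0.1143 0.0119] [0.0067 0.012  0.0161] ((630.2443237304688, 114.54740905761719), (96.57391357421875, 86.9295883178711), 86.95860290527344) dist 0.643
(287, 178) 338 [0.6539 0.0033 0.0121] [0.0066 0.0123 0.016 ] ((659.1299438476562, 5.346931457519531), (66.5405044555664, 96.0533676147461), 5.344189167022705) dist 0.654
(273, 220) 348 [0.5684 0.0291 0.0123] [0.007  0.0126 0.0163] ((571.3569946289062, 32.6849250793457), (99.36904907226562, 91.93141174316406), 3.806114673614502) dist 0.569
holder ((460.885498046875, -186.67881774902344), (120.26640319824219, 162.64425659179688), 5.915320873260498) 0.09003558321381872
[[ 1  2  0  1 -2  1 -1  2  0  0 -3 -1 -2  0  0  4  1  0  0  0  1 -5 -3 -1  3  1  1  3  2]
 [ 1 -2  0 -2 -4 -2  2  5 -4  1  1 -2  1  3  4  1  2  0 -2  4 -1 -2  1  1  0  2 -2 -2  0]
 [-1  0  3  1  4 -2  5 -2 -2  2  1  2 -1 -1  2  0  1 -3  3 -2  3  1  5 -1 -1 -1  4  4 -5]
 [-1  2 -4  0  1  2 -4  0 -3 -3 -2 -1 -3  2 -3  2  3 -2  1 -2 -4 10 11  0  3  5  0  2 -1]
 [-1 -2 -3  0 -2  1  1 -1  1 -4  2  1  3  4  1  0  1 -2 -2 10 13 12 13 10  1  0  0  1 -2]
 [ 2  0
[... 1056 characters left out ...]
 -1  2 -4  4 -1]
 [ 5  0 -6 -3  2 11 39 25 30 12 12 15 11 13 10  6 -3  1  5 -1  1 -1 -4 -6  2  2  2  0  2]
 [-1  0  0  3  2  8 39 36 10 16 11  7 -1  0  0 -1 -3 -2  4  4  1 -3  0  0  5  1  3  1 -2]
 [-2  0 -3 -4  1  2 37 17 14 -2 -1 -2  0 -2  3 -1  0 -3  2 -1  8  2 -5  0  5  0  1 -1 -2]
 [ 5  1 -2  0 -2  0 -3 -1  0  1  2  0  3 -1  3  1 -1  4 -4  3  4  3  1 -1  1 -1  1  3  0]
 [ 3  2  0  0  2  1  3 -5  0 -3 -6 -2  0 -1 -1 -2 -2 -5  3  2 -2 -3  1 -2  1 -1  1  0  1]
 [ 3  2  0  2 -2  0  2 -1 -2 -1  1 -1  6  0  4 -4 -2  2 -1  0  1 -1 -2 -2 -3  0 -3 -3 -2]]
[0.38885658 0.36113696 0.75140893] [0.4098554  0.03996421 0.00153164] [0.81378058 0.05382296 0.00227655] [ 0.61761792 -0.22409988  0.00255833]
```

View pics/crop0.png

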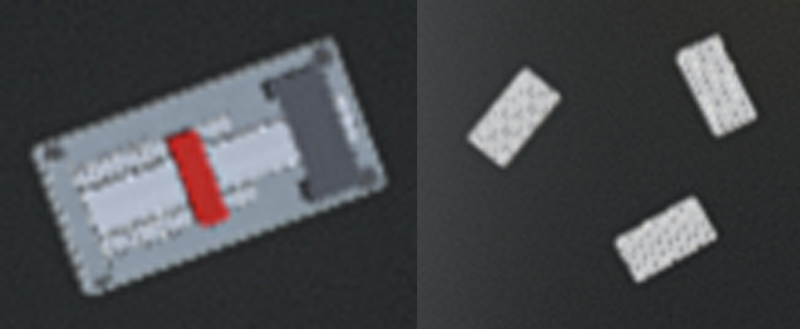

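```bash
cat >> h.py <<'E'
def plane(n,uv,z):
    f,cx,cy,M,t=cam(n); uv=np.atleast_2d(uv).astype(float)
    r=np.c_[(uv-[cx,cy])/f,np.ones(len(uv))]@M; C=-M.T@t
    return C+r*((z-C[2])/r[:,2])[:,None]
def rect(n,mask,z):
    k,lab,st,ce=cv2.connectedComponentsWithStats(mask.astype(np.uint8)); i=1+np.argmax(st[1:,4])
    v,u=np.nonzero(lab==i); P=plane(n,np.c_[u,v],z)[:,:2]*1000
    c,s,a=cv2.minAreaRect(P.astype(np.float32)); 
    e=np.linalg.eigh(np.cov(P.T))[1][:,1]
    return dict(n=len(u),rc=np.round(c,1),size=np.round(s,1),ang=round(a,1),mean=P.mean(0).round(1),pca=round(np.degrees(np.arctan2(e[1],e[0])),2))
def win(sh,x0,x1,y0,y1):
    m=np.zeros(sh,bool); m[y0:y1,x0:x1]=1; return m
E
python3 - <<'E'
from h import *
def go(n,wi,wh,ins,base_thr=75):
    im=cv2.imread(f"pics/{n}0.png").astype(int); g=im.sum(2)/3; W=win(g.shape,*ins); H=win(g.shape,*wh)
    f,cx,cy,M,t=cam(n); print(n,"cam",-M.T@t)
    print("insert",rect(n,W&(g>95),.0115))
    red=(im[...,2]>120)&(im[...,1]<80)&H; print("red",rect(n,red,.0845))
    print("base",rect(n,(g>60)&H,.012))
    print("dark",rect(n,(g>60)&(g<105)&H&(np.arange(640)>380 if n=="top" else H),.062))
go("top",0,(335,420,245,312),(250,296,200,242))
go("scene",0,(355,412,200,282),(262,292,268,308))
im=cv2.imread("pics/scene0.png")
a=cv2.resize(im[200:285,345:425],None,fx=6,fy=6,interpolation=cv2.INTER_CUBIC)
b=cv2.resize(im[240:320,205:295],(480,510),interpolation=cv2.INTER_CUBIC)
cv2.imwrite("pics/crop1.png",cv2.resize(np.hstack([a,b]),(800,425)))
E
```

```text
top cam [ 0.49041996 -0.11679776  1.22012779]
insert {'n': 360, 'rc': array([570.1,  29.1]), 'size': array([27.8, 51.7]), 'ang': 31.4, 'mean': array([570.1,  29.2]), 'pca': np.float64(120.94)}
red {'n': 113, 'rc': array([ 457.2, -174.1]), 'size': array([35.7, 11. ]), 'ang': 23.4, 'mean': array([ 457.1, -174. ]), 'pca': np.float64(-157.62)}
base {'n': 2222, 'rc': array([ 460. , -181.8]), 'size': array([ 65.9, 131.7]), 'ang': 22.1, 'mean': array([ 459.9, -181.8]), 'pca': np.float64(112.08)}
dark {'n': 307, 'rc': array([ 478.7, -220.5]), 'size': array([62.7, 32.1]), 'ang': 17.9, 'mean': array([ 477.1, -221. ]), 'pca': np.float64(-160.7)}
scene cam [0.21105588 0.38078919 0.81037012]
insert {'n': 352, 'rc': array([570.1,  27.9]), 'size': array([27.1, 55.4]), 'ang': 31.2, 'mean': array([569.8,  28.1]), 'pca': np.float64(121.44)}
red {'n': 91, 'rc': array([ 457.4, -177.1]), 'size': array([36.2, 11.3]), 'ang': 22.3, 'mean': array([ 457.5, -176.9]), 'pca': np.float64(-158.86)}
base {'n': 1269, 'rc': array([ 459.3, -181.9]), 'size': array([ 65. , 134.8]), 'ang': 22.0, 'mean': array([ 452.4, -166.1]), 'pca': np.float64(110.07)}
dark {'n': 196, 'rc': array([ 426.6, -104.3]), 'size': array([60.9, 16.1]), 'ang': 22.1, 'mean': array([ 426.4, -104.1]), 'pca': np.float64(-158.7)}
```

View pics/crop1.png

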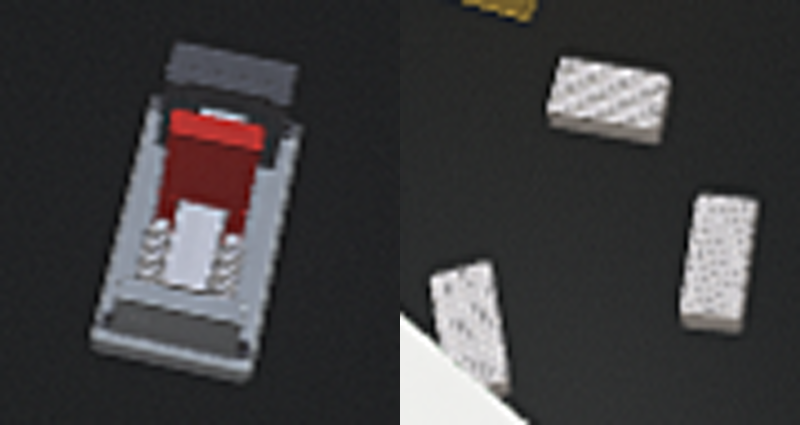

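Candidates at top-view pixels (231,187), (287,178) and (273,220) are 0.643, 0.654 and 0.569 m from the base. The one at (273,220), or (276,289) in the scene view, is nearest, and the crops confirm it as a toothed 25x50 block. The crops also show the red jaw at (377,281) and the dark stop at the right end (400,268).

```bash
cat >> h.py <<'E'
def togo(x,y,z,yaw):
    p=np.array(state()["tool_pos"]); M=toolrot(); a=np.radians(yaw)
    T=np.array([[np.cos(a),np.sin(a),0],[np.sin(a),-np.cos(a),0],[0,0,-1]])
    print("shift",((M.T@(np.array([x,y,z])-p))/.025).round(2),"turn",(np.degrees(R.from_matrix(M.T@T).as_rotvec())/8).round(2))
SEAT=np.array([.4649,-.1938]); YH=112.1; U=np.array([np.cos(np.radians(YH)),np.sin(np.radians(YH))])
E
python3 -c "
from h import *
togo(.5715,.026,.12,121.1)"
```

```text
shift [ 22.42 -20.42   4.45] turn [-1.000e-02 -1.000e-02 -1.338e+01]
```

Call:
{"op": "jog_arm", "data": {
  "targets": [
    [[22.4, -20.4, 0], [0, 0, -13.38], 50],
    [[22.4, -20.4, 0], [0, 0, -13.38], 50],
    [[22.4, -20.4, 0], [0, 0, -13.38], 50],
    [[22.4, -20.4, 0], [0, 0, -13.38], 50],
    [[22.4, -20.4, 0], [0, 0, -13.38], 50],
    [[22.4, -20.4, 0], [0, 0, -13.38], 50],
    [[22.4, -20.4, 0], [0, 0, -13.38], 50],
    [[22.4, -20.4, 0], [0, 0, -13.38], 50]
  ]
}}

```text
time: 1.1
tool_pos: [0.4293, -0.1877, 0.2311]
tool_rot: [0.0, 0.64, 0.768, -0.0]
contact_force: [1.0, -1.3, 0.3]
gripper_width: 0.498
grasp_force: 0.0
```

```bash
python3 -c "
from h import *
togo(.5715,.026,.06,121.1)"
```

```text
shift [7.39 7.13 6.84] turn [ 0.    0.   -2.59]
```

Call:
{"op": "jog_arm", "data": {
  "targets": [
    [[7.4, 7.1, 3], [0, 0, -2.6], 50],
    [[7.4, 7.1, 6], [0, 0, -2.6], 50],
    [[7.4, 7.1, 6], [0, 0, -2.6], 50],
    [[7.4, 7.1, 6], [0, 0, -2.6], 50],
    [[7.4, 7.1, 6], [0, 0, -2.6], 50],
    [[7.4, 7.1, 6], [0, 0, -2.6], 50],
    [[7.4, 7.1, 6], [0, 0, -2.6], 50],
    [[7.4, 7.1, 6], [0, 0, -2.6], 50]
  ]
}}

```text
time: 2.1
tool_pos: [0.5717, 0.0224, 0.0826]
tool_rot: [0.001, 0.494, 0.869, 0.0]
contact_force: [-0.1, 0.7, 0.8]
gripper_width: 0.502
grasp_force: 0.0
```

```bash
python3 - <<'E'
from h import *
togo(.5715,.026,.002,121.1)
for n in ("scene","top"):
    im,d=grab_frame(n); cv2.imwrite(f"pics/{n}1.png",im[...,::-1])
a=cv2.imread("pics/scene1.png")[220:350,200:360]; b=cv2.imread("pics/top1.png")[160:290,200:360]
cv2.imwrite("pics/c1.png",np.hstack([cv2.resize(a,(400,325),interpolation=3),cv2.resize(b,(400,325),interpolation=3)]))
E
```

```text
shift [0.13 0.06 3.22] turn [ 0.01  0.01 -0.04]
```

View pics/c1.png

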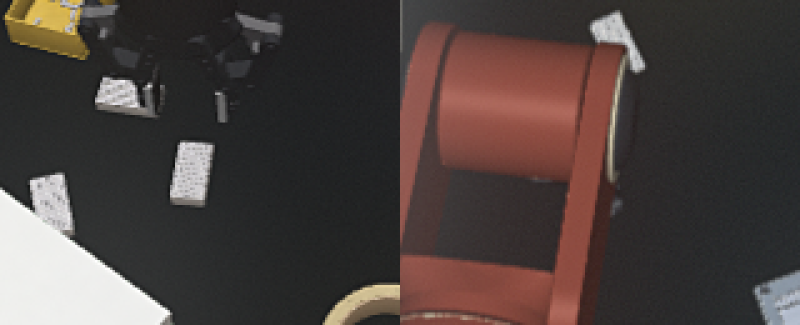

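The scene view shows the open fingers above the nearest insert, at about (276,289). The other two inserts are clear of the fingers, so I'm lowering now.

Call:
{"op": "jog_arm", "data": {
  "targets": [
    [[0.13, 0.06, 1.6], [0, 0, 0], 50],
    [[0.13, 0.06, 2.6], [0, 0, 0], 50],
    [[0.13, 0.06, 3.2], [0, 0, 0], 50],
    [[0.13, 0.06, 3.2], [0, 0, 0], 50],
    [[0.13, 0.06, 3.2], [0, 0, 0], 20],
    [[0.13, 0.06, 3.2], [0, 0, 0], 15],
    [[0.13, 0.06, 3.2], [0, 0, 0], 15],
    [[0.13, 0.06, 3.2], [0, 0, 0], 15]
  ]
}}

```text
time: 3.2
tool_pos: [0.5723, 0.0268, 0.003]
tool_rot: [0.001, 0.494, 0.87, 0.001]
contact_force: [-1.2, -1.3, 5.4]
gripper_width: 0.269
grasp_force: 61.6
```

Call:
{"op": "jog_arm", "data": {
  "targets": [
    [[0, 0, -1], [0, 0, 0], 15],
    [[0, 0, -3], [0, 0, 0], 15],
    [[0, 0, -5.2], [0, 0, 0], 15],
    [[0, 0, -5.2], [0, 0, 0], 15],
    [[0, 0, -5.2], [0, 0, 0], 15]
  ]
}}

```text
time: 3.82
tool_pos: [0.5703, 0.0271, 0.1306]
tool_rot: [-0.0, 0.494, 0.87, -0.0]
contact_force: [0.3, -0.8, -2.1]
gripper_width: 0.273
grasp_force: 60.7
```

```bash
python3 - <<'E'
from h import *
s=state();print(s["tool_pos"],s["gripper_width"],s["grasp_force"],s["contact_force"])
im,d=grab_frame("scene"); np.save("s2.npy",d); cv2.imwrite("pics/scene2.png",im[...,::-1])
f,cx,cy,M,t=cam("scene"); c=M@s["tool_pos"]+t; u,v=int(f*c[0]/c[2]+cx),int(f*c[1]/c[2]+cy); print(u,v)
a=im[v-40:v+40,u-50:u+50,::-1]; cv2.imwrite("pics/c2.png",cv2.resize(a,(700,560),interpolation=3))
p=SEAT-U*(.003+.016); togo(*p,.125,YH)
E
```

```text
[0.57030994 0.02705738 0.13058371] 0.27257940446703166 60.73957443237305 [ 0.34764883 -0.78193229 -2.14481927]
271 251
shift [-6.19 -8.24  0.18] turn [-0.02 -0.01  1.09]
```

View pics/c2.png

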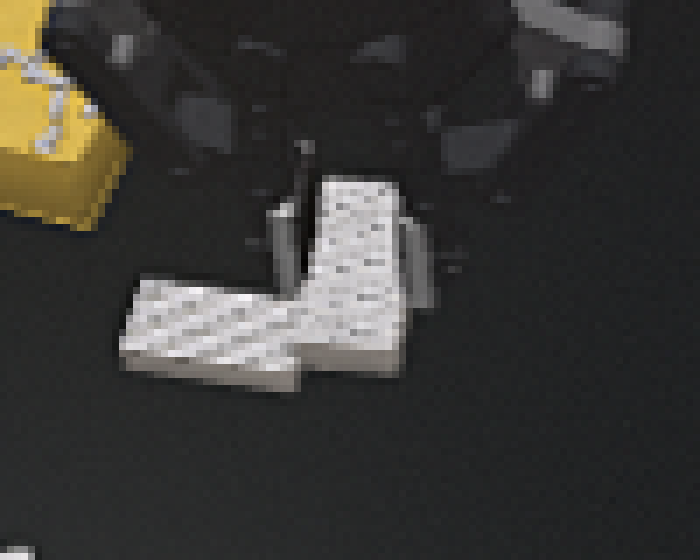

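The crop shows the insert level between the pads, with its near top edge at about (271,260) in the scene picture. It is well held, so I'm moving over the holder.

Call:
{"op": "jog_arm", "data": {
  "targets": [
    [[-6.2, -8.2, 0], [0, 0, 1.09], 15],
    [[-6.2, -8.2, 0], [0, 0, 1.09], 15],
    [[-6.2, -8.2, 0], [0, 0, 1.09], 15],
    [[-6.2, -8.2, 0], [0, 0, 1.09], 15],
    [[-6.2, -8.2, 0], [0, 0, 1.09], 15],
    [[-6.2, -8.2, 0], [0, 0, 1.09], 15],
    [[-6.2, -8.2, 0], [0, 0, 1.09], 15],
    [[-6.2, -8.2, 0], [0, 0, 1.09], 15]
  ]
}}

```text
time: 4.88
tool_pos: [0.4747, -0.2099, 0.1309]
tool_rot: [-0.0, 0.558, 0.83, 0.0]
contact_force: [0.5, -0.3, -1.9]
gripper_width: 0.266
grasp_force: 60.7
```

```bash
python3 - <<'E'
from h import *
a=np.radians(121.1);X=np.array([np.cos(a),np.sin(a)])
for c in ((300,343),(408,348),(320,175),(400,180)):
    P=plane("scene",[[271-50+(c[0]+.5)/7-.5,251-40+(c[1]+.5)/7-.5]],.1306+.0095)[0]; d=P[:2]-[.5703,.02706]
    print(c,"along",(d@X*1000).round(1),"across",((d[0]*X[1]-d[1]*X[0])*1000).round(1))
p=SEAT-U*(.003+.016); togo(*p,.070,YH); s=state(); print(s["contact_force"],s["joint_pos"])
im,d=grab_frame("scene"); cv2.imwrite("pics/scene3.png",im[...,::-1])
cv2.imwrite("pics/c3.png",cv2.resize(im[190:290,330:430,::-1],(600,600),interpolation=3))
E
```

```text
(300, 343) along 25.1 across 9.6
(408, 348) along 23.9 across -16.1
(320, 175) along -25.6 across 13.3
(400, 180) along -26.1 across -6.6
shift [-0.02 -0.12  2.44] turn [-0.   -0.    0.02]
[ 0.48968707 -0.31108508 -1.87740179] [-5.59849791e-01 -1.17859823e-01  1.95176435e+00  2.07362639e-04
  1.30839985e+00 -9.47924287e-01]
```

View pics/c3.png

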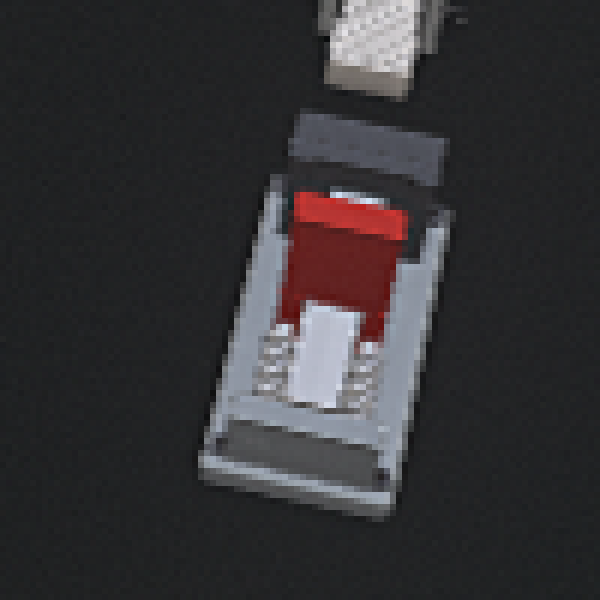

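Call:
{"op": "jog_arm", "data": {
  "targets": [
    [[0, -0.12, 0.8], [0, 0, 0], 15],
    [[0, -0.12, 1.6], [0, 0, 0], 15],
    [[0, -0.12, 2.2], [0, 0, 0], 15],
    [[0, -0.12, 2.42], [0, 0, 0], 15],
    [[0, -0.12, 2.42], [0, 0, 0], 15],
    [[0, -0.12, 2.42], [0, 0, 0], 15]
  ]
}}

```text
time: 5.68
tool_pos: [0.4721, -0.2127, 0.0716]
tool_rot: [0.001, 0.558, 0.83, 0.0]
contact_force: [0.3, -0.0, -1.2]
gripper_width: 0.268
grasp_force: 60.7
```

```bash
python3 - <<'E'
from h import *
s=state(); p=s["tool_pos"]; print(p, "along",((p[:2]-SEAT)@U*1000).round(2),"F along",np.array(s["contact_force"][:2])@U,s["contact_force"])
im,d=grab_frame("scene"); cv2.imwrite("pics/scene4.png",im[...,::-1])
cv2.imwrite("pics/c4.png",cv2.resize(im[190:290,330:430,::-1],(600,600),interpolation=3))
E
```

```text
[ 0.47213112 -0.21274455  0.0716326 ] along -20.27 F along -0.1441826665841388 [ 0.29512495 -0.03577817 -1.19190184]
```

View pics/c4.png

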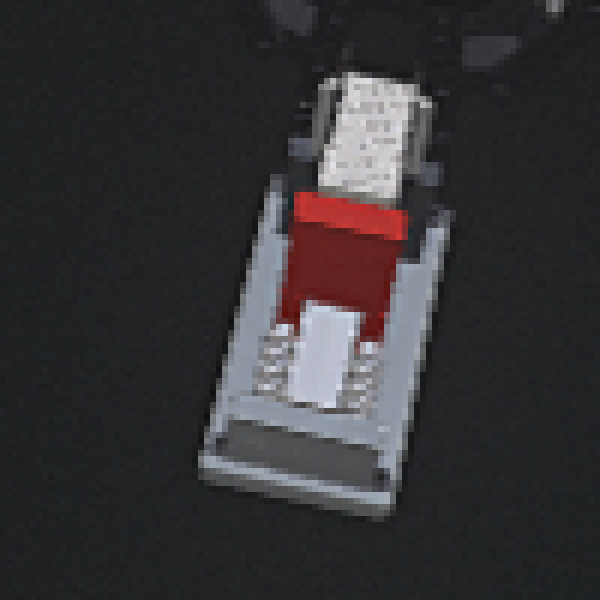

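The crop shows the insert just behind the red jaw, clear above the stop. Its near end at about (361,195) looks slightly right of the jaw's axis, so I'm measuring the sideways offset before pushing.

```bash
python3 - <<'E'
from h import *
im=cv2.imread("pics/scene4.png").astype(int); g=im.mean(2)
m=(g>120)&(im.max(2)-im.min(2)<40)&win(g.shape,380,402,201,224)
V=np.array([U[1],-U[0]])
for z in(.0805,):
    v,u=np.nonzero(m); P=plane("scene",np.c_[u,v],z)[:,:2]-SEAT; a=P@U*1000;l=P@V*1000
    for lo in range(-50,12,6):
        k=(a>=lo)&(a<lo+6)
        if k.sum()>3: print(lo,k.sum(),"lat",np.percentile(l[k],[0,5,50,95,100]).round(1))
    print(np.percentile(a,[1,50,99]).round(1))
red=(im[...,2]>120)&(im[...,1]<80)&win(g.shape,355,412,200,282); v,u=np.nonzero(red); P=plane("scene",np.c_[u,v],.0845)[:,:2]-SEAT
print("red along",np.percentile(P@U*1000,[1,50,99]),"lat",np.percentile(P@V*1000,[0,5,50,95,100]))
E
```

```text
-50 7 lat [-10.6 -10.   -0.5   9.    9.6]
-44 33 lat [-17.6 -14.1  -0.9  12.4  14.9]
-38 27 lat [-15.6 -11.7  -0.3  10.   16.4]
-32 29 lat [-12.6 -11.4  -1.2   9.1  11.2]
-26 27 lat [-12.4 -11.5  -0.6   9.7  10.3]
-20 29 lat [-12.8 -11.1  -1.    9.8  10.8]
-14 30 lat [-12.1 -11.   -0.2  10.7  11.8]
-8 33 lat [-13.3 -12.7  -1.2  10.7  12.4]
-2 33 lat [-13.7 -12.   -0.2  11.2  11.9]
4 4 lat [-6.6 -6.4 -0.8  4.7  5. ]
[-45.  -19.4   4.4]
red along [12.66980802 18.56593411 26.51325184] lat [-18.74331507 -16.67099345  -0.53773048  15.61953262  17.44817371]
```

Call:
{"op": "jog_arm", "data": {
  "targets": [
    [[0.12, 0, 0], [0, 0, 0], 15],
    [[0.24, 0, 0], [0, 0, 0], 15],
    [[0.36, 0, 0], [0, 0, 0], 15],
    [[0.48, 0, 0], [0, 0, 0], 15],
    [[0.48, 0, 0], [0, 0, 0], 15]
  ]
}}

```text
time: 6.35
tool_pos: [0.4673, -0.2015, 0.0712]
tool_rot: [0.001, 0.558, 0.83, -0.0]
contact_force: [0.9, -3.2, -0.8]
gripper_width: 0.27
grasp_force: 60.7
```

Call:
{"op": "jog_arm", "data": {
  "targets": [
    [[0.1, 0, 0], [0, 0, 0], 15],
    [[0.2, 0, 0], [0, 0, 0], 15],
    [[0.3, 0, 0], [0, 0, 0], 15],
    [[0.4, 0, 0], [0, 0, 0], 15],
    [[0.4, 0, 0], [0, 0, 0], 15]
  ]
}}

```text
time: 6.98
tool_pos: [0.4635, -0.1921, 0.0711]
tool_rot: [0.001, 0.558, 0.83, -0.0]
contact_force: [2.8, -5.4, -0.5]
gripper_width: 0.269
grasp_force: 60.8
```

```bash
cat >> h.py <<'E'
V=np.array([U[1],-U[0]])
def look(tag):
    s=state(); p=s["tool_pos"]; print(p,"along",((p[:2]-SEAT)@U*1000).round(2),"lat",((p[:2]-SEAT)@V*1000).round(2),"Fa",np.array(s["contact_force"][:2])@U,s["contact_force"],s["gripper_width"])
    im,d=grab_frame("scene"); cv2.imwrite(f"pics/{tag}.png",im[...,::-1]); im=im[...,::-1].astype(int)
    red=(im[...,2]>120)&(im[...,1]<80)&win(im.shape[:2],345,412,195,290); v,u=np.nonzero(red); P=plane("scene",np.c_[u,v],.0845)[:,:2]-SEAT
    a=P@U*1000; print("red n",len(u),np.percentile(a,[1,50,99]).round(1),"rest 12.7 18.6 26.5")
E
python3 -c "
from h import *
look('s5')"
```

```text
[ 0.46350315 -0.19210538  0.07114425] along 2.1 lat -0.66 Fa -6.023188926685937 [ 2.82585622 -5.3533513  -0.51936431] 0.26916314713073586
red n 91 [27.8 33.6 60.8] rest 12.7 18.6 26.5
```

The jaw is open about 15 mm, so another 6 mm of push puts the insert centre at about +11 mm. Then I'll lower.

Call:
{"op": "jog_arm", "data": {
  "targets": [
    [[0.12, 0, 0], [0, 0, 0], 15],
    [[0.24, 0, 0], [0, 0, 0], 15],
    [[0.24, 0, 0], [0, 0, 0], 15],
    [[0.24, 0, 0.2], [0, 0, 0], 15],
    [[0.24, 0, 0.4], [0, 0, 0], 15],
    [[0.24, 0, 0.4], [0, 0, 0], 15]
  ]
}}

```text
time: 7.78
tool_pos: [0.4614, -0.1867, 0.0608]
tool_rot: [0.001, 0.558, 0.83, -0.0]
contact_force: [2.8, -5.6, -2.3]
gripper_width: 0.27
grasp_force: 60.6
```

```bash
python3 -c "
from h import *
look('s6')"
```

```text
[ 0.46138534 -0.18674942  0.06082201] along 7.85 lat -0.6 Fa -6.202873828360242 [ 2.76993772 -5.56999091 -2.31578413] 0.2702192794028399
red n 91 [33.5 39.3 46.4] rest 12.7 18.6 26.5
```

Call:
{"op": "jog_arm", "data": {
  "targets": [
    [[0, 0, 0.2], [0, 0, 0], 15],
    [[0, 0, 0.4], [0, 0, 0], 15],
    [[0, 0, 0.55], [0, 0, 0], 15],
    [[0, 0, 0.62], [0, 0, 0], 15],
    [[0, 0, 0.67], [0, 0, 0], 15],
    [[0, 0, 0.67], [0, 0, 0], 15]
  ]
}}

```text
time: 8.57
tool_pos: [0.4617, -0.187, 0.0446]
tool_rot: [0.001, 0.558, 0.83, -0.0]
contact_force: [2.4, -5.3, -0.2]
gripper_width: 0.27
grasp_force: 60.8
```

```bash
python3 -c "
from h import *
look('s7')"
```

```text
[ 0.46167227 -0.18699247  0.04457526] along 7.52 lat -0.43 Fa -5.787480910288916 [ 2.4266823  -5.26103996 -0.18579333] 0.26960048472002957
red n 97 [33.1 38.9 74. ] rest 12.7 18.6 26.5
```

Not touching the rail yet, so I'll go down the last 1–2 mm in small steps.

Call:
{"op": "jog_arm", "data": {
  "targets": [
    [[0, 0, 0.04], [0, 0, 0], 15],
    [[0, 0, 0.08], [0, 0, 0], 15],
    [[0, 0, 0.08], [0, 0, 0], 15]
  ]
}}

```text
time: 9.0
tool_pos: [0.4618, -0.1871, 0.043]
tool_rot: [0.001, 0.558, 0.83, -0.0]
contact_force: [2.0, -5.3, 1.3]
gripper_width: 0.268
grasp_force: 61.1
```

Call:
{"op": "jog_arm", "data": {
  "targets": [
    [[0, 0, 0.03], [0, 0, 0], 15],
    [[0, 0, 0.06], [0, 0, 0], 15],
    [[0, 0, 0.06], [0, 0, 0], 15]
  ]
}}

```text
time: 9.38
tool_pos: [0.4618, -0.1871, 0.043]
tool_rot: [0.001, 0.558, 0.83, -0.0]
contact_force: [-3.8, -2.7, 12.6]
gripper_width: 0.27
grasp_force: 62.3
```

Touchdown shows as a vertical force of 12.6 N with the height steady at 43 mm. Releasing.

Call:
{"op": "jog_arm", "data": {
  "targets": [
    [[0, 0, 0], [0, 0, 0], 45],
    [[0, 0, 0], [0, 0, 0], 45],
    [[0, 0, 0], [0, 0, 0], 45],
    [[0, 0, 0], [0, 0, 0], 45]
  ]
}}

```text
time: 9.88
tool_pos: [0.4606, -0.1859, 0.0401]
tool_rot: [-0.001, 0.558, 0.83, 0.0]
contact_force: [0.3, 0.4, 0.1]
gripper_width: 0.448
grasp_force: 0.0
```

```bash
python3 -c "
from h import *
look('s8')"
```

```text
[ 0.46059983 -0.18593599  0.04005499] along 8.9 lat -1.03 Fa 0.290125894797851 [0.30075585 0.43525643 0.11585743] 0.44816627967843176
red n 89 [23.  28.3 34.1] rest 12.7 18.6 26.5
```

The jaw reads about 10 mm, so the insert has slid home. Retracting straight up.

Call:
{"op": "jog_arm", "data": {
  "targets": [
    [[0, 0, -0.5], [0, 0, 0], 45],
    [[0, 0, -1.5], [0, 0, 0], 45],
    [[0, 0, -3], [0, 0, 0], 45],
    [[0, 0, -5], [0, 0, 0], 45],
    [[0, 0, -7], [0, 0, 0], 45],
    [[0, 0, -7], [0, 0, 0], 45],
    [[0, 0, -7], [0, 0, 0], 45]
  ]
}}

```text
time: 10.8
tool_pos: [0.4609, -0.1864, 0.2159]
tool_rot: [0.0, 0.558, 0.83, 0.0]
contact_force: [-0.1, -0.1, -0.1]
gripper_width: 0.447
grasp_force: 0.0
```

```bash
python3 - <<'E'
from h import *
look('s9')
im=cv2.imread("pics/s9.png"); cv2.imwrite("pics/c9.png",cv2.resize(im[190:290,330:430],(600,600),interpolation=3))
E
```

```text
[ 0.46089901 -0.18635704  0.21590143] along 8.4 lat -0.91 Fa -0.06790292735261524 [-0.07390485 -0.10329711 -0.097267  ] 0.44690614259694716
red n 89 [23.  28.3 34.1] rest 12.7 18.6 26.5
```

View pics/c9.png

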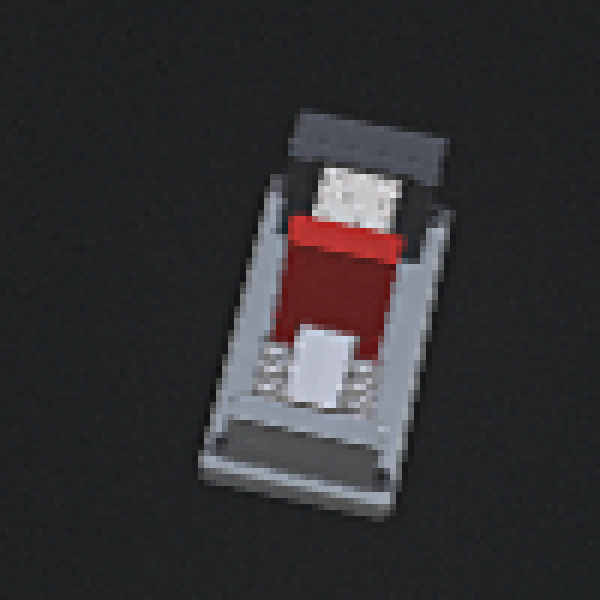

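The picture shows the insert at crop (358,195), lying flat and straight between the cheeks. One end is under the lip, and the red jaw at (345,240) is pressed on the other, reading about 10 mm open. Handing in.

```bash
python3 -c "
from plant import *
print(job_done())"
```

```text
the job is handed in; nothing more can be done
None
```

I loaded the nearest insert teeth up under the fixed stop's lip, clamped by the red jaw (about 10 mm open by camera), and handed the job in about 11 s into the run; no verdict was returned.

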